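Unload the nest plate from the honing fixture

TASK

The planer knife on the sloping green honing fixture is finished. Swing the red clamp handle fully open and leave it open, lift the aluminium nest plate, knife and all, straight off along its two locating pins without cocking or jamming it, and set it down gently, knife side up, centred across the two bearers of the wooden rack. Do not disturb the stone, the oil bottle or the brush.

Things in the scene. Friction and masses are not known exactly. Their poses are not given: they have to be found in the camera images.
- bed: sloping bed of the fixed green cast fixture. Origin: centre of the surface the nest plate lies on, 85 mm above the table. z: along the pins, square to the bed, leaning 30 degrees from vertical towards the robot; x: up the slope, away from the robot; y: level, along the plate. At its middle (y within 40 mm) it is 36 mm wide in x, with free space beside and below for fingers
- pins: two fixed steel dowel pins, 8 mm in diameter, at bed y = +60 and -60 mm, x = 0, standing 28 mm out of the bed: they pass through the nest plate (holes 9.5 mm) and show 10 mm above it. The plate is clear of them once lifted 28 mm along the bed's z axis. Axes and origin as bed
- plate: loose nest plate: aluminium bar 46 (x) by 160 (y) by 18 (z) mm, about 0.4 kg, with a steel planer knife screwed on its upper (+z) side under a dark strip; knife and screws rise up to 10 mm. Origin: centre of the bar, half-way up, near its centre of mass. On the fixture its axes are parallel to the bed's. Its long sides, 46 mm apart, are free for a grip at mid length, tilted like the pins
- clamp_handle (a joint): angle of the red handle of the toggle clamp at the bed's right-hand (-y) end: 0 (to 0.06 at the start) clamped, handle parallel to the pins; 1.15 fully open, swung outward from the plate (to bed -y) and down. About 5 to 7 N at the grip; stays where it is left. The clamp's short arm presses on the plate's end and lifts 1.55 times as far as the handle
- clamp_pivot (a point): the clamp handle's pivot, at bed x 0, y -110, z 30 mm; axis along bed x. The pressing arm has its own pivot at bed y -94, z 34 mm; it is 28 mm long and, when open, reaches up to 70 mm above the bed surface between bed y -110 and -70 mm. Axes as bed
- handle_tip (a point): tip of the red handle grip, 98 mm from its pivot; the red grip is 17 mm thick and 64 mm long and ends here
- rack_top (a point): fixed wooden rack: board 150 by 200 mm with two parallel bearers, 140 mm long in x, 18 mm wide, centre lines at y +50 and -50 mm, tops 22 mm above the board and 30 mm above the table. Point: half-way between the bearers, level with their tops; z up. The plate lies with its length (its y) along rack y, on both bearers; fingers fit in the gap between them
- stone: bystander: two-coloured whetstone, 150 by 50 by 25 mm, lying in a grey tray 150 by 200 mm, 30 mm high (the tray is fixed). Origin at its centre
- oil: bystander: yellow oil bottle, 48 mm in diameter, 130 mm high, standing. Origin at the centre of its underside
- brush: bystander: hand brush, about 170 mm long, lying on the bench. Origin on its underside

How it is judged:
By the outcome, as a careful person would: the job done as asked, in the order asked, and still so for the second after the job is handed in, with the robot touching nothing.
It also fails if it takes over 54 s, if anything falls off the work surface, if the arm or the gripper's body presses on something with over 40 N, if the wrist force passes 120 N, or if a joint passes its speed limit or range.

ROBOT

A 6-joint arm with a two-finger parallel gripper is mounted at the origin on the work surface. World frame = base frame: x ahead of the robot, y to its left, z up, the work surface at z = 0. Lengths are in m, angles in rad, forces in N, time in s.
With the tool pointing down it reaches from about 0.375 to 0.975 m from the base axis. Payload 3.8 kg.
Tool frame: the origin (TCP) lies at the very end of the fingers, on their centre line; the grasp point (between the pads) lies 19 mm behind it; z points along the fingers, y is the direction in which the jaws open and shut (so a half turn about z gives the same grasp; the last joint's range is limited). The gripper opens to 85 mm and grips with 20 to 120 N. Pads are 22 mm wide; open, the fingers measure 114 mm over their backs; the gripper's body (76 mm by 85 mm) begins 54 mm behind the grasp point. The pads swing forward as they close: fully open they stand 13 mm farther back than shut.
Start: joints at [-0.037, 0.264, 1.604, -0, 1.274, -0.037], TCP at [0.675, -0, 0.231] pointing down, gripper open.
Joint ranges: [-2.63, 2.63], [-0.94, 2.18], [0.31, 2.57], [-1.31, 4.45], [0, 2.66], [-2.55, 2.55]. Speed limits (rad/s): [2.57, 2.57, 3.14, 3.14, 3.14, 3.14].

INTERFACE

Orientations are given as a rotation vector (axis times angle).
In Python, from workcell import status, read_camera, camera_info, order gives the robot as it stands.
- The arm moves only by the tool move_arm, never from a script. Its argument "deltas" is a list of rows, each a list of 3 entries, a list of its own where there are three numbers: the turn, a rotation vector about the world's x, y, z as a fraction of full scale, then the shift along the world's x, y, z as a fraction of full scale, then the closure, from -1 (fully open) to 1 (shut), so that 0 is half open. A call has 1 to 20 rows; each row is the pose to reach, as a shift and turn from the pose commanded when the call began; what a row does not reach only later rows make up. Full scale, the value 1, is 0.1 m for a shift and pi/2 rad for a turn. A row lasts 1/8 s, in which the tool goes at most 62.5 mm and 10.7 degrees, less where a joint would pass 70% of its speed; a pose out of reach is approached as far as the arm can. A call with a number of a shift or a turn outside -1 to 1 is refused whole. A call with a gripper value outside its range is refused whole. The fingers move at their own pace and stop on an object; "grip_force" is the grip in N (left out, the last holds). Time passes only in rows, so rows that repeat a pose let the fingers close. It gives the time, the measured TCP pose, the force and the opening at its end, in the units of the state.
- status.read_state(): the state, without advancing time (a new reading comes with each control period).
- read_camera(name): name is "scene" or "side" or "wrist"; returns (picture, depth): 480x640x3 uint8, red, green, blue; 480x640 float32, m along the optical axis (not along the pixel's ray), 0 where there is no reading.
- camera_info(name): a dict with "K" (3x3 intrinsics, pixels), "R" (3x3) and "t" (3): a world point X has camera coordinates R X + t. Camera axes: x right, y down, z forward; pixel columns grow to the right and rows downward; lengths in m; the calibration is good to about 2 mm. A picture is of the moment at which its call begins: read the wrist's pose just before it. camera_info takes no time and is no camera call; for the wrist camera it gives the pose at the moment of the call.
- order.finish_job(): hands the job in, once; it reports no verdict.
The state is a dict: "time": time; "q": joint angles; "joint_vel": joint speeds; "joint_torque": joint torques, N m; "tool_pos": TCP position; "tcp_rot": TCP orientation; "wrist_force": force on the tool from outside, world axes, zero at the start; "torque": the same for the moment, N m; "width": opening from 0.0 (shut) to 1.0 (fully open).
Only numpy, scipy, OpenCV 4.12 (cv2) and the standard library are available. Lean on these libraries where they do the work, as an engineer would, in place of code of your own. Each camera call takes 0.05 s, during which the arm holds its last target. There are 200 camera calls.

## Working session

There is one attempt and no reset: what is moved stays moved. The work goes in short steps, Python scripts to look and compute and a tool call to move; the robot and the scene stay as the last step left them, time stands still between calls to the robot, and variables do not carry over. Pictures are saved under pics/ and viewed, about 8 in all and at most 12, crops included, and the job is handed in when it is done.

Besides the shell and the picture viewer there is one more tool, called after "Call:" as name(argument=value, ...), one argument or row to a line, values as JSON. move_arm: Moves the arm, as the interface text tells. Its arguments: {"type":"object","properties":{"deltas":{"type":"array","items":{"type":"array"}},"grip_force":{"type":"number"}},"required":["deltas"]}

```bash
mkdir -p pics; ls; python3 - <<'E'
from workcell import status, read_camera, camera_info
import cv2,numpy as np
print(status.read_state())
for n in ("scene","side"):
    p,d=read_camera(n); cv2.imwrite(f"pics/{n}0.png",p[:,:,::-1]); np.savez(f"pics/{n}0.npz",p=p,d=d)
    c=camera_info(n); print(n,c, (-c["R"].T@c["t"]).round(3))
E
```

```text
pics
{'time': 0.0, 'q': array([-3.68756108e-02,  2.64809881e-01,  1.60537373e+00,  6.94378137e-06,
        1.27371553e+00, -3.69058679e-02]), 'joint_vel': array([-0.00012848, -0.00189273, -0.00158605,  0.00124295,  0.00158534,
       -0.00028755]), 'joint_torque': array([ 6.10465631e-04, -5.15121067e+01, -3.67308676e+01, -4.07824507e-05,
        1.31324201e-02,  1.46811578e-05]), 'tool_pos': array([6.74262675e-01, 4.41252603e-05, 2.29923960e-01]), 'tcp_rot': array([-2.22021128, -2.22027392,  0.00245667]), 'wrist_force': array([-0.37034303, -0.44684413, -0.33630877]), 'torque': array([ 0.01903174, -0.00599965, -0.00102464]), 'width': 1.0021639249999454}
scene {'K': array([[512.53007746,   0.        , 324.40799209],
       [  0.        , 512.53007746, 242.81423148],
       [  0.        ,   0.        ,   1.        ]]), 'R': array([[ 0.15517045,  0.98784841,  0.00881209],
       [ 0.56481237, -0.08139482, -0.82119539],
       [-0.8104993 ,  0.13240244, -0.57057908]]), 't': array([-0.069879  , -0.2457374 ,  1.57089712])} [ 1.423 -0.159  0.695]
side {'K': array([[577.23987997,   0.        , 328.41691789],
       [  0.        , 577.23987997, 245.63770407],
       [  0.        ,   0.        ,   1.        ]]), 'R': array([[-0.95481418, -0.29716619,  0.00470509],
       [-0.22177442,  0.70185784, -0.67691335],
       [ 0.19785346, -0.64736993, -0.73604767]]), 't': array([0.58949158, 0.23209385, 1.08162286])} [0.4   0.712 0.95 ]
```

View pics/scene0.png

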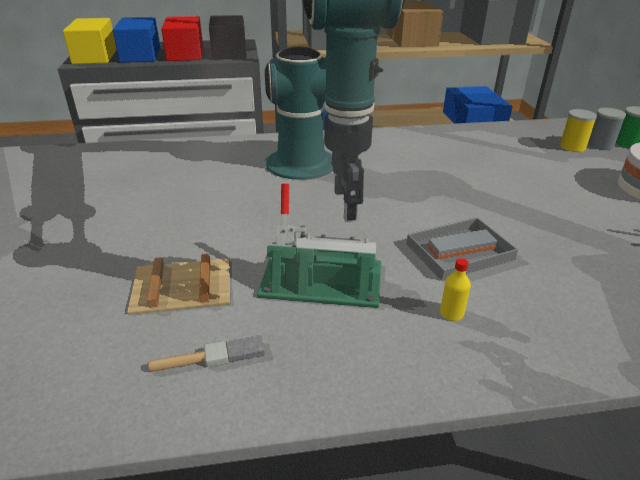

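View pics/side0.png

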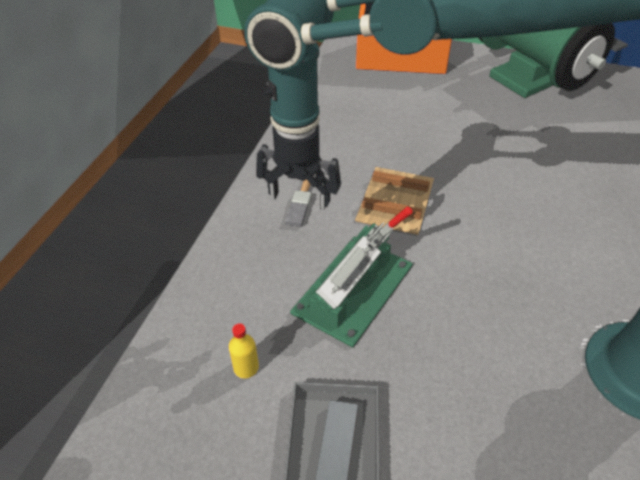

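Scene: handle at px (285,200), plate (340,245), rack (182,283), bottle (455,290), stone (465,240), brush (205,355). Side: plate (352,272), red grip (400,217), rack (396,200). Now the measurements.

```bash
cat > h.py <<'E'
import numpy as np,cv2
from workcell import status, read_camera, camera_info
from scipy.spatial.transform import Rotation as Rt
def cloud(n,p,d,c=None):
    c=c or camera_info(n);K=c["K"];v,u=np.mgrid[:480,:640]
    X=np.stack([(u-K[0,2])/K[0,0]*d,(v-K[1,2])/K[1,1]*d,d],-1)
    W=(X-c["t"])@c["R"]; W[d<=0]=np.nan
    return W,cv2.cvtColor(p,cv2.COLOR_RGB2HSV).astype(int)
def box(W,m):
    q=W[m];r=cv2.minAreaRect((q[:,:2]*1000).astype(np.float32));return r,np.median(q,0).round(4),np.percentile(q[:,2],[2,50,98]).round(4),len(q)
E
python3 - <<'E'
from h import *
for n in("scene","side"):
    f=np.load(f"pics/{n}0.npz");W,H=cloud(n,f["p"],f["d"]);h,s,v=H[...,0],H[...,1],H[...,2]
    x,y,z=np.moveaxis(W,-1,0)
    near=(x>.35)&(x<1.2)&(abs(y)<.5)&(z<.3)
    g=near&(h>55)&(h<90)&(s>90)&(z<.15)
    lab=cv2.connectedComponentsWithStats(g.astype(np.uint8))
    i=1+lab[2][1:,4].argmax(); g=lab[1]==i; print(n,"green",box(W,g)); print(" base",box(W,g&(z<.02)))
    c=np.nanmean(W[g],0)
    loc=near&(np.hypot(x-c[0],y-c[1])<.16)
    r=loc&((h<6)|(h>174))&(s>150)&(z>.05)
    q=W[r];m=q.mean(0);u=np.linalg.svd(q-m)[2][0];u*=np.sign(u[2]);t=(q-m)@u
    print(" red",r.sum(),m.round(4),u.round(3),"tip",(m+u*np.percentile(t,98)).round(4),"low",(m+u*np.percentile(t,2)).round(4))
    P=loc&(s<60)&(z>.06)&(z<.16)
    print(" pl",box(W,P))
    wd=near&(h>6)&(h<25)&(s>60)&(z<.06)&(y<-.05)&(x<.9)
    print(" wood",box(W,wd)); 
    for nm,mk in(("yel",near&(h>22)&(h<34)&(s>180)),("bear",wd&(z>.022))):
        print(nm,box(W,mk))
E
```

```text
scene green (((574.3521728515625, -26.27435302734375), (247.75686645507812, 152.61546325683594), 74.50438690185547), array([ 0.6113, -0.0142,  0.0233]), array([0.005 , 0.0233, 0.092 ]), 5045)
 base (((574.3521728515625, -26.27435302734375), (247.75686645507812, 152.61546325683594), 74.50438690185547), array([ 0.6211, -0.0143,  0.0118]), array([0.0036, 0.0118, 0.0187]), 2417)
 red 235 [ 0.51   -0.0934  0.171 ] [-0.484  0.089  0.871] tip [ 0.4957 -0.0908  0.1966] low [ 0.5242 -0.096   0.1454]
 pl (((567.3783569335938, -25.0771484375), (219.6466827392578, 60.31591796875), 76.48191833496094), array([ 0.5784, -0.039 ,  0.1052]), array([0.0917, 0.1052, 0.1351]), 1658)
 wood (((629.5119018554688, -296.17303466796875), (310.969482421875, 252.6368408203125), 0.732733964920044), array([ 0.575 , -0.3202,  0.009 ]), array([0.0032, 0.009 , 0.0318]), 5279)
yel (((724.57080078125, 209.29190063476562), (45.55718994140625, 28.0961856842041), 64.86235046386719), array([0.7304, 0.2059, 0.0599]), array([0.0048, 0.0599, 0.1055]), 1082)
bear (((629.0654296875, -320.6112060546875), (298.5545959472656, 118.
[... 625 characters left out ...]
562, -19.35515594482422), (223.67942810058594, 79.52362060546875), 81.03104400634766), array([0.5677, 0.0027, 0.1023]), array([0.0705, 0.1023, 0.1266]), 2336)
 wood (((626.1611328125, -315.4351806640625), (309.9246520996094, 208.90126037597656), 0.7402442693710327), array([ 0.5501, -0.3114,  0.0089]), array([0.0028, 0.0089, 0.0318]), 3422)
yel (((702.5816650390625, 230.6146240234375), (38.45182418823242, 23.35498046875), 40.08470153808594), array([0.7001, 0.2384, 0.0629]), array([0.0156, 0.0629, 0.105 ]), 279)
bear (((546.8817138671875, -314.73748779296875), (140.4003143310547, 128.91859436035156), 0.3109932839870453), array([ 0.5505, -0.3536,  0.0288]), array([0.0225, 0.0288, 0.0332]), 768)
```

```bash
python3 - <<'E'
from h import *
yaw=np.radians(-15.2)
B=Rt.from_euler('ZY',[yaw,-np.pi/6]).as_matrix(); print(B.round(3))
for n in("scene","side"):
    f=np.load(f"pics/{n}0.npz");W,H=cloud(n,f["p"],f["d"]);h,s,v=H[...,0],H[...,1],H[...,2]
    x,y,z=np.moveaxis(W,-1,0); near=(x>.35)&(x<1.2)&(abs(y)<.5)&(z<.3)
    loc=near&(np.hypot(x-.57,y+.02)<.16)&(z>.05)
    L=(W-np.array([.57,-.02,.085]))@B
    P=loc&(s<70)
    lx,ly,lz=np.moveaxis(L,-1,0)
    print(n,"hist z",np.histogram(lz[P],np.arange(-.06,.08,.005)))
    # plate body: largest z layer
    for a in np.arange(-.01,.04,.004):
        m=P&(lz>a)&(lz<a+.004)
        if m.sum()>40: print("z",a.round(3),m.sum(),"x",np.percentile(lx[m],[3,97]).round(3),"y",np.percentile(ly[m],[3,97]).round(3))
    r=loc&((h<6)|(h>174))&(s>150)
    print("red L",L[r].mean(0).round(4),np.percentile(L[r],[2,98],0).round(4))
    wd=near&(h>6)&(h<25)&(s>60)&(z<.06)&(y<-.05)&(x<.9)
    k=cv2.connectedComponentsWithStats(cv2.morphologyEx(wd.astype(np.uint8),cv2.MORPH_CLOSE,np.ones((5,5))))
    m=(k[1]==1+k[2][1:,4].argmax())&wd&(x<.66); print("rack",box(W,m)); print("board",box(W,m&(z<.014)))
    m2=m&(z>.024)
    for lo in (0,1):
        mm=m2&((y>-.31) if lo else (y<-.31)); print(" bearer",box(W,mm))
E
```

```text
[[ 0.836  0.262 -0.483]
 [-0.227  0.965  0.131]
 [ 0.5    0.     0.866]]
scene hist z (array([  0,   0,   1,   0,   5,   8,   7,   2,   2,   2,   8, 215, 263,
       237, 245, 290, 131,  69,  67,  76,  17,  18,  17,  17,  17,  23,
        20,  18]), array([-6.00000000e-02, -5.50000000e-02, -5.00000000e-02, -4.50000000e-02,
       -4.00000000e-02, -3.50000000e-02, -3.00000000e-02, -2.50000000e-02,
       -2.00000000e-02, -1.50000000e-02, -1.00000000e-02, -5.00000000e-03,
       -2.77555756e-17,  5.00000000e-03,  1.00000000e-02,  1.50000000e-02,
        2.00000000e-02,  2.50000000e-02,  3.00000000e-02,  3.50000000e-02,
        4.00000000e-02,  4.50000000e-02,  5.00000000e-02,  5.50000000e-02,
        6.00000000e-02,  6.50000000e-02,  7.00000000e-02,  7.50000000e-02,
        8.00000000e-02]))
z -0.006 112 x [0.019 0.027] y [-0.103  0.1  ]
z -0.002 217 x [0.013 0.029] y [-0.106  0.098]
z 0.002 200 x [0.013 0.029] y [-0.096  0.098]
z 0.006 191 x [0.013 0.029] y [-0.093  0.099]
z 0.01 193 x [0.013 0.029] y [-0.093  0.098]
z 0.014 223 x [-0.01   0.029] y [-0.091  0.099]
z 0.018 194 x [-0.00
[... 2466 characters left out ...]
151.89950561523438, 209.14695739746094), 0.18811583518981934), array([ 0.5487, -0.3132,  0.0088]), array([0.0028, 0.0088, 0.0319]), 3345)
board (((547.2681274414062, -316.9950866699219), (151.89950561523438, 209.14695739746094), 0.18811583518981934), array([ 0.5479, -0.3123,  0.0075]), array([0.0022, 0.0075, 0.0124]), 2303)
 bearer (((547.1585083007812, -366.0307312011719), (140.329833984375, 26.611297607421875), 0.7931721806526184), array([ 0.5453, -0.3631,  0.0291]), array([0.0245, 0.0291, 0.0332]), 353)
 bearer (((546.201416015625, -264.02386474609375), (139.58724975585938, 27.733844757080078), 0.45153188705444336), array([ 0.5529, -0.2639,  0.029 ]), array([0.0245, 0.029 , 0.0334]), 352)
```

Call:
move_arm(
  deltas=[
    [[-0.015,-0.11,-0.055],[-0.3,-0.1,0.2],-1],
    [[-0.03,-0.22,-0.11],[-0.7,-0.2,0.3],-1],
    [[-0.044,-0.331,-0.165],[-1,-0.3,0.3],-1],
    [[-0.044,-0.331,-0.165],[-1,-0.3,0.3],-1],
    [[-0.044,-0.331,-0.165],[-1,-0.3,0.3],-1],
  ],
  grip_force=20,
)

```text
time: 0.72
tool_pos: [0.5746, -0.0298, 0.2614]
tcp_rot: [2.138, 1.636, 0.439]
wrist_force: [0.6, 0.4, 1.0]
width: 0.998
```

Call:
move_arm(
  deltas=[
    [[0,0,0],[-0.5,0,0],-0.3],
    [[0,0,0],[-1,0,0],-0.3],
    [[0,0,0],[-1,0,0],-0.3],
    [[0,0,0],[-1,0,0],-0.3],
  ],
)

```text
time: 1.23
tool_pos: [0.4776, -0.0301, 0.264]
tcp_rot: [2.137, 1.634, 0.442]
wrist_force: [0.2, 0.8, -0.5]
width: 0.65
```

```bash
python3 - <<'E'
from h import *
s=status.read_state();print(s["time"],s["q"].round(2),s["tool_pos"].round(4),s["width"]);R=Rt.from_rotvec(s["tcp_rot"]).as_matrix();print(R.round(3))
c=camera_info("wrist");p,d=read_camera("wrist");cv2.imwrite("pics/w1.png",p[:,:,::-1]);np.savez("pics/w1.npz",p=p,d=d,**c)
print((-c["R"].T@c["t"]).round(3),c["R"][2].round(3))
E
```

```text
1.225 [-0.03 -0.49  2.31 -0.16  0.82  0.31] [ 0.4776 -0.0301  0.264 ] 0.6499066964167531
[[ 0.262  0.834  0.485]
 [ 0.965 -0.227 -0.131]
 [ 0.001  0.503 -0.865]]
[0.432 0.069 0.387] [ 0.373 -0.441 -0.817]
```

View pics/w1.png

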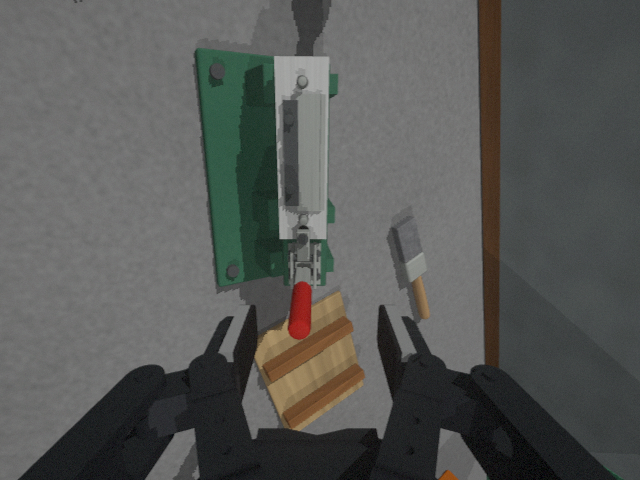

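The wrist view shows the plate top from (274,57) to (327,238), pins at (302,82) and (305,220), the red grip from (302,285) to (299,335), and the rack at (310,360).

```bash
python3 - <<'E'
from h import *
f=np.load("pics/w1.npz");c=dict(K=f["K"],R=f["R"],t=f["t"]);W,H=cloud("wrist",f["p"],f["d"],c);h,s,v=np.moveaxis(H,-1,0)
B=Rt.from_euler('ZY',[np.radians(-15.2),-np.pi/6]).as_matrix();O=np.array([.5785,.0015,.085])
L=(W-O)@B
v_,u_=np.mgrid[:480,:640]
m=(v>150)&(s<45)&(u_>265)&(u_<340)&(v_>45)&(v_<245)&(L[...,2]>.005)&(L[...,2]<.05)
k=cv2.connectedComponentsWithStats(m.astype(np.uint8));i=1+k[2][1:,4].argmax();m=k[1]==i
print("bar px",k[2][i], "plane z pct",np.nanpercentile(L[m][:,2],[5,25,50,75,95]).round(4))
cam=-c["R"].T@c["t"]
def ray(u,v,z,B=B,O=O):
    d=c["R"].T@np.linalg.inv(c["K"])@[u,v,1];n=B[:,2]
    t=((O-cam)@n+z)/(d@n);return (cam+t*d-O)@B
cn=cv2.findContours(m.astype(np.uint8),cv2.RETR_EXTERNAL,cv2.CHAIN_APPROX_NONE)[0];cn=max(cn,key=len)
hp=cv2.convexHull(cn)[:,0];q=np.array([ray(a,b,.018) for a,b in hp]);r=cv2.minAreaRect((q[:,:2]*1000).astype(np.float32));print("bar rect mm, bed frame",r)
print("depth extents",np.nanpercentile(L[m],[1,99],0).round(4))
print("pins z28",ray(302,80,.028).round(4),ray(305,218,.028).round(4))
rd=((h<6)|(h>174))&(s>150)&(L[...,2]>.05)&(abs(L[...,0])<.05);print("red",rd.sum(),np.nanpercentile(L[rd],[2,50,98],0).round(4))
w=(h>6)&(h<25)&(s>60)&(W[...,2]>.024)&(W[...,2]<.04)&(abs(W[...,1]+.32)<.15)&(W[...,0]<.66)
for a in (W[...,1]<-.318,W[...,1]>-.318): print("bearer",box(W,w&a))
E
```

```text
bar px [ 275   56   54  183 2364] plane z pct [0.0155 0.0162 0.0168 0.0173 0.0181]
bar rect mm, bed frame ((1.1741104125976562, 3.3648147583007812), (158.6258544921875, 44.74016189575195), 89.63121795654297)
depth extents [[-0.0207 -0.074   0.0149]
 [ 0.0236  0.0823  0.0187]]
pins z28 [0.0024 0.0636 0.028 ] [ 0.0035 -0.0532  0.028 ]
red 1076 [[-0.0058 -0.116   0.0699]
 [ 0.0016 -0.1036  0.1132]
 [ 0.0089 -0.1004  0.1281]]
bearer (((549.2166137695312, -368.85845947265625), (139.454833984375, 20.576826095581055), 0.4109301269054413), array([ 0.5436, -0.3657,  0.0296]), array([0.0244, 0.0296, 0.0311]), 958)
bearer (((548.3054809570312, -269.2815856933594), (138.992431640625, 19.937360763549805), 0.4315277338027954), array([ 0.5429, -0.2664,  0.0297]), array([0.0244, 0.0297, 0.0312]), 1175)
```

Call:
move_arm(
  deltas=[
    [[0,0,0],[-0.03,-0.5,-0.32],-0.3],
    [[0,0,0],[-0.03,-0.5,-0.32],-0.3],
    [[0,0,0],[-0.03,-0.5,-0.32],-0.3],
    [[0,0,0],[-0.03,-0.5,-0.32],-0.3],
  ],
)

```text
time: 1.78
tool_pos: [0.4733, -0.0793, 0.2305]
tcp_rot: [2.137, 1.636, 0.44]
wrist_force: [0.2, -0.5, 0.1]
width: 0.651
```

```bash
python3 - <<'E'
from h import *
s=status.read_state();B=Rt.from_euler('ZY',[np.radians(-15.5),-np.pi/6]).as_matrix();O=np.array([.5805,.0047,.085])
print(s["tool_pos"],((s["tool_pos"]-O)@B).round(4),B.round(4))
Rt_=B@Rt.from_rotvec([-2.2214,-2.2214,0]).as_matrix()
R=Rt.from_rotvec(s["tcp_rot"]).as_matrix();print("turn err deg",np.degrees(Rt.from_matrix(Rt_@R.T).as_rotvec()).round(2))
E
```

```text
[ 0.47328182 -0.07932534  0.23048603] [ 0.0027 -0.1096  0.1664] [[ 0.8345  0.2672 -0.4818]
 [-0.2314  0.9636  0.1336]
 [ 0.5     0.      0.866 ]]
turn err deg [-0.02  0.05 -0.38]
```

Call:
move_arm(
  deltas=[
    [[0,0,-0.004],[0.12,-0.03,-0.23],-0.3],
    [[0,0,-0.004],[0.24,-0.07,-0.46],-0.3],
    [[0,0,-0.004],[0.35,-0.1,-0.69],-0.3],
    [[0,0,-0.004],[0.35,-0.1,-0.69],-0.3],
    [[0,0,-0.004],[0.35,-0.1,-0.69],1],
    [[0,0,-0.004],[0.35,-0.1,-0.69],1],
    [[0,0,-0.004],[0.35,-0.1,-0.69],1],
    [[0,0,-0.004],[0.35,-0.1,-0.69],1],
    [[0,0,-0.004],[0.35,-0.1,-0.69],1],
    [[0,0,-0.004],[0.35,-0.1,-0.69],1],
  ],
  grip_force=30,
)

```text
time: 3.02
tool_pos: [0.5072, -0.0896, 0.1618]
tcp_rot: [2.143, 1.627, 0.438]
wrist_force: [-3.2, 4.3, 4.6]
width: 0.187
```

```bash
python3 - <<'E'
from h import *
s=status.read_state();B=Rt.from_euler('ZY',[np.radians(-15.5),-np.pi/6]).as_matrix();O=np.array([.5805,.0047,.085])
l=(s["tool_pos"]-O)@B;print(s["width"],s["wrist_force"],l.round(4))
# arc about pivot: grasp radius
g=l+[0,0,.019];r=g[2]-.030;print("r",r)
for a in np.arange(0.1,1.25,.1): print(round(a,2),(B@[0,-r*np.sin(a),r*(np.cos(a)-1)]/.1).round(2))
E
```

```text
0.18710125791277257 [-3.19084623  4.3025207   4.56568702] [-0.001  -0.1105  0.0892]
r 0.07821769423565106
0.1 [-0.02 -0.08 -0.  ]
0.2 [-0.03 -0.15 -0.01]
0.3 [-0.04 -0.23 -0.03]
0.4 [-0.05 -0.3  -0.05]
0.5 [-0.05 -0.37 -0.08]
0.6 [-0.05 -0.44 -0.12]
0.7 [-0.05 -0.51 -0.16]
0.8 [-0.04 -0.57 -0.21]
0.9 [-0.02 -0.63 -0.26]
1.0 [-0.   -0.68 -0.31]
1.1 [ 0.02 -0.73 -0.37]
1.2 [ 0.05 -0.77 -0.43]
```

Call:
move_arm(
  deltas=[
    [[0,0,0],[-0.02,-0.08,0],1],
    [[0,0,0],[-0.03,-0.15,-0.01],1],
    [[0,0,0],[-0.04,-0.23,-0.03],1],
    [[0,0,0],[-0.05,-0.3,-0.05],1],
    [[0,0,0],[-0.05,-0.37,-0.08],1],
    [[0,0,0],[-0.05,-0.44,-0.12],1],
    [[0,0,0],[-0.05,-0.51,-0.16],1],
    [[0,0,0],[-0.04,-0.57,-0.21],1],
    [[0,0,0],[-0.02,-0.63,-0.26],1],
    [[0,0,0],[0,-0.68,-0.31],1],
    [[0,0,0],[0.02,-0.73,-0.37],1],
    [[0,0,0],[0.03,-0.75,-0.4],1],
    [[0,0,0],[0.03,-0.75,-0.4],1],
  ],
)

```text
time: 4.65
tool_pos: [0.5103, -0.1652, 0.1212]
tcp_rot: [2.143, 1.627, 0.437]
wrist_force: [-2.3, 0.0, 1.6]
width: 0.191
```

```bash
python3 - <<'E'
from h import *
s=status.read_state();B=Rt.from_euler('ZY',[np.radians(-15.5),-np.pi/6]).as_matrix();O=np.array([.5805,.0047,.085])
l=(s["tool_pos"]-O)@B;g=l+[0,.110,.019-.030];print(l.round(4),s["width"],"force bed",(s["wrist_force"]@B).round(1),"ang",np.arctan2(-g[1],g[2]),np.hypot(g[1],g[2]))
p,d=read_camera("side");cv2.imwrite("pics/s2.png",cv2.resize(p[130:370,240:560,::-1],None,fx=2,fy=2))
E
```

```text
[-0.0012 -0.1825  0.0424] 0.19056638689200459 force bed [-1.1 -0.6  2.5] ang 1.1616781065869264 0.07899810822333517
```

View pics/s2.png

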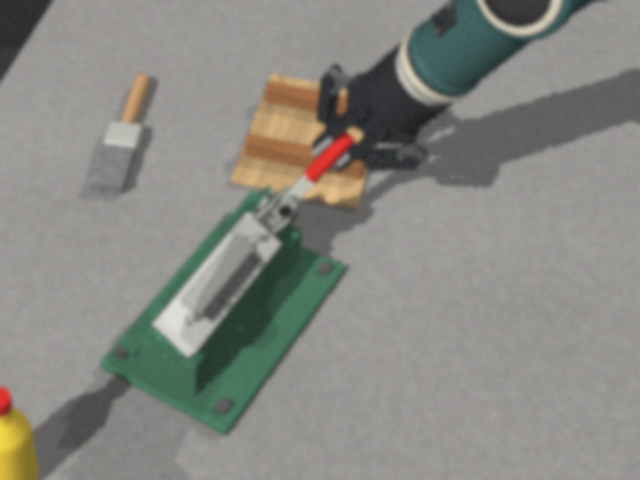

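Handle (px (333,157)) has swung outward and the clamp arm is up. I'll push lightly to feel for the stop.

Call:
move_arm(
  deltas=[
    [[0,0,0],[0.02,-0.03,-0.04],1],
    [[0,0,0],[0.02,-0.03,-0.04],1],
    [[0,0,0],[0.03,-0.04,-0.06],1],
    [[0,0,0],[0.03,-0.04,-0.06],1],
  ],
)

```text
time: 5.2
tool_pos: [0.5132, -0.1692, 0.1145]
tcp_rot: [2.143, 1.628, 0.436]
wrist_force: [-3.7, -0.2, 3.0]
width: 0.188
```

```bash
python3 - <<'E'
from h import *
s=status.read_state();B=Rt.from_euler('ZY',[np.radians(-15.5),-np.pi/6]).as_matrix();O=np.array([.5805,.0047,.085])
l=(s["tool_pos"]-O)@B;g=l+[0,.110,.019-.030];print(l.round(4),s["width"],"force bed",(s["wrist_force"]@B).round(1),"ang",np.arctan2(-g[1],g[2]),np.hypot(g[1],g[2]))
E
```

```text
[-0.0012 -0.1855  0.0348] 0.18848871895630362 force bed [-1.5 -1.2  4.4] ang 1.2656239277994987 0.07920028017952305
```

Call:
move_arm(
  deltas=[
    [[0,0,0],[0.02,-0.02,-0.05],1],
    [[0,0,0],[0.02,-0.02,-0.05],1],
    [[0,0,0],[0.02,-0.02,-0.05],1],
  ],
)

```text
time: 5.58
tool_pos: [0.5152, -0.1707, 0.1105]
tcp_rot: [2.143, 1.629, 0.437]
wrist_force: [-11.5, 5.0, 15.3]
width: 0.192
```

```bash
python3 - <<'E'
from h import *
s=status.read_state();B=Rt.from_euler('ZY',[np.radians(-15.5),-np.pi/6]).as_matrix();O=np.array([.5805,.0047,.085])
l=(s["tool_pos"]-O)@B;g=l+[0,.110,.019-.030];print(l.round(4),s["width"],"force bed",(s["wrist_force"]@B).round(1),"ang",np.arctan2(-g[1],g[2]),np.hypot(g[1],g[2]))
p,d=read_camera("scene");W,H=cloud("scene",p,d);h,sa=H[...,0],H[...,1]
L=(W-O)@B;r=((h<6)|(h>174))&(sa>150)&(W[...,2]>.05)&(L[...,1]<-.1)&(L[...,1]>-.25)
q=L[r];m=q.mean(0);u=np.linalg.svd(q-m)[2][0];print(r.sum(),m.round(3),u.round(3),np.arctan2(abs(u[1]),abs(u[2])), np.percentile(q,[2,98],0).round(3))
E
```

```text
[-0.0011 -0.1865  0.0301] 0.1917621609421289 force bed [-3.1  1.8 19.5] ang 1.3259286341285774 0.07884731618725437
137 [ 0.007 -0.161  0.053] [ 0.028  0.893 -0.449] 1.104934542772901 [[ 0.001 -0.178  0.041]
 [ 0.011 -0.143  0.066]]
```

Call:
move_arm(
  deltas=[
    [[0,0,0],[0,0,0],-1],
    [[0,0,0],[0,0,0],-1],
    [[0,0,0],[0,0,0],-1],
    [[0,0,0],[0,0,0],-1],
    [[0,0,0],[-0.22,0.06,0.4],-1],
    [[0,0,0],[-0.45,0.13,0.85],-1],
    [[0,0,0],[-0.45,0.13,0.85],-1],
    [[0,0,0],[-0.2,0.6,0.85],-1],
    [[0,0,0],[0,1,0.85],-1],
    [[0,0,0],[0,1,0.85],-1],
  ],
)

```text
time: 6.88
tool_pos: [0.5157, -0.0682, 0.1933]
tcp_rot: [2.141, 1.635, 0.437]
wrist_force: [0.6, -0.5, 0.3]
width: 1.0
```

Call:
move_arm(
  deltas=[
    [[0,0,0],[0.04,0.45,0],-1],
    [[0,0,0],[0.07,0.91,0],-1],
    [[0,0,0],[0.07,0.91,0],-1],
    [[0,0,0],[0.07,0.91,0],-1],
  ],
)

```text
time: 7.38
tool_pos: [0.5213, 0.0194, 0.1932]
tcp_rot: [2.144, 1.63, 0.434]
wrist_force: [0.5, -1.4, -0.1]
width: 1.0
```

```bash
python3 - <<'E'
from h import *
yw=np.radians(-15.5)
s=status.read_state();B=Rt.from_euler('ZY',[yw,-np.pi/6]).as_matrix();O=np.array([.5805,.0047,.085])
l=(s["tool_pos"]-O)@B;print(l.round(4),s["width"],"force bed",(s["wrist_force"]@B).round(1))
R=Rt.from_rotvec(s["tcp_rot"]).as_matrix();print("turn err deg",np.degrees(Rt.from_matrix(B@Rt.from_rotvec([-2.2214,-2.2214,0]).as_matrix()@R.T).as_rotvec()).round(2))
c=camera_info("wrist");p,d=read_camera("wrist");cv2.imwrite("pics/w2.png",p[:,:,::-1]);np.savez("pics/w2.npz",p=p,d=d,**c)
E
```

```text
[ 0.0013 -0.0017  0.1242] 0.999633783803435 force bed [ 0.7 -1.2 -0.6]
turn err deg [ 0.01 -0.15  0.04]
```

View pics/w2.png

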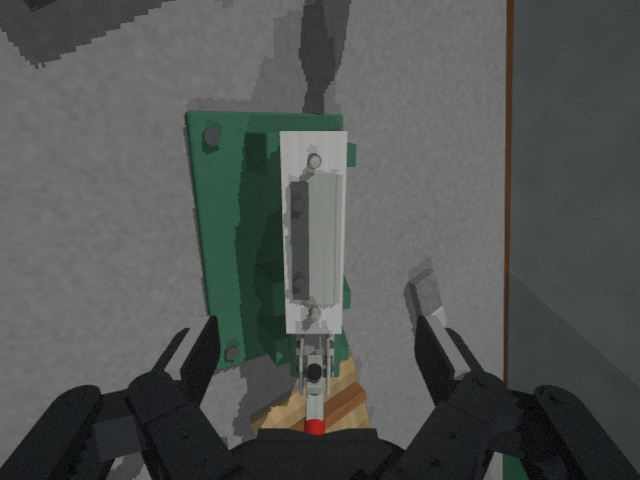

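The clamp arm is clear and the plate runs from (281,131) to (342,333), centred between the fingers. One refinement measurement.

```bash
python3 - <<'E'
from h import *
f=np.load("pics/w2.npz");c=dict(K=f["K"],R=f["R"],t=f["t"]);W,H=cloud("wrist",f["p"],f["d"],c);h,s,v=np.moveaxis(H,-1,0)
B=Rt.from_euler('ZY',[np.radians(-15.5),-np.pi/6]).as_matrix();O=np.array([.5805,.0047,.085]);L=(W-O)@B
v_,u_=np.mgrid[:480,:640]
m=(v>140)&(s<45)&(u_>270)&(u_<355)&(v_>120)&(v_<336)&(L[...,2]>.005)&(L[...,2]<.05)
k=cv2.connectedComponentsWithStats(m.astype(np.uint8));i=1+k[2][1:,4].argmax();m=k[1]==i
cam=-c["R"].T@c["t"];n=B[:,2]
cn=max(cv2.findContours(m.astype(np.uint8),cv2.RETR_EXTERNAL,cv2.CHAIN_APPROX_NONE)[0],key=len)
hp=cv2.convexHull(cn)[:,0];D=np.c_[hp,np.ones(len(hp))]@np.linalg.inv(c["K"]).T@c["R"]
q=(cam+D*(((O-cam)@n+.018)/(D@n))[:,None]-O)@B
print(k[2][i],np.nanmedian(L[m][:,2]),cv2.minAreaRect((q[:,:2]*1000).astype(np.float32)))
print(np.nanpercentile(L[m],[1,99],0).round(4))
E
```

```text
[ 280  131   67  203 3521] 0.01750009961977029 ((0.2017650604248047, -0.26342010498046875), (45.405181884765625, 159.47889709472656), 0.016191262751817703)
[[-0.0222 -0.0776  0.0159]
 [ 0.0227  0.0795  0.0191]]
```

Call:
move_arm(
  deltas=[
    [[0,0,0],[0.16,-0.04,-0.3],-1],
    [[0,0,0],[0.33,-0.08,-0.6],-1],
    [[0,0,0],[0.33,-0.08,-0.6],-1],
  ],
)

```text
time: 7.8
tool_pos: [0.553, 0.0096, 0.1308]
tcp_rot: [2.149, 1.628, 0.428]
wrist_force: [-0.4, 0.1, 0.9]
width: 0.997
```

Call:
move_arm(
  deltas=[
    [[0,0,0],[0.11,-0.03,-0.2],-1],
    [[0,0,0],[0.22,-0.05,-0.4],-1],
    [[0,0,0],[0.32,-0.08,-0.59],-1],
    [[0,0,0],[0.32,-0.08,-0.59],-1],
  ],
)

```text
time: 8.3
tool_pos: [0.5864, 0.0026, 0.0749]
tcp_rot: [2.146, 1.627, 0.433]
wrist_force: [-0.4, 1.4, 0.6]
width: 1.0
```

```bash
cat > st.py <<'E'
from h import *
B=Rt.from_euler('ZY',[np.radians(-15.5),-np.pi/6]).as_matrix();O=np.array([.5805,.0047,.085])
s=status.read_state()
print("bed tcp",((s["tool_pos"]-O)@B).round(4),"w",round(s["width"]*85,1),"F bed",(s["wrist_force"]@B).round(1),"M bed",(s["torque"]@B).round(2))
R=Rt.from_rotvec(s["tcp_rot"]).as_matrix();print("turn err deg",np.degrees(Rt.from_matrix(B@Rt.from_rotvec([-2.2214,-2.2214,0]).as_matrix()@R.T).as_rotvec()).round(2),s["tool_pos"],s["time"])
E
python3 st.py
```

```text
bed tcp [ 0.0003 -0.0004 -0.0119] w 85.0 F bed [-0.3  1.2  0.9] M bed [ 0.05  0.18 -0.01]
turn err deg [ 0.01 -0.14  0.17] [0.58636381 0.00263253 0.07485654] 8.3
```

Call:
move_arm(
  deltas=[
    [[0,0,0],[0,0,0],1],
    [[0,0,0],[0,0,0],1],
    [[0,0,0],[0,0,0],1],
    [[0,0,0],[0,0,0],1],
    [[0,0,0],[0,0,0],1],
    [[0,0,0],[0,0,0],1],
  ],
  grip_force=70,
)

```text
time: 9.05
tool_pos: [0.5858, 0.0039, 0.0758]
tcp_rot: [2.145, 1.628, 0.434]
wrist_force: [-9.6, 0.7, 7.7]
width: 0.523
```

```bash
python3 st.py
```

```text
bed tcp [-0.      0.0006 -0.0106] w 44.5 F bed [-4.3 -1.9 11.4] M bed [-0.17  0.89 -0.11]
turn err deg [ 0.   -0.09  0.11] [0.58575958 0.00389626 0.07582981] 9.05
```

Call:
move_arm(
  deltas=[
    [[0,0,0],[-0.012,0.003,0.022],1],
    [[0,0,0],[-0.024,0.007,0.043],1],
    [[0,0,0],[-0.036,0.01,0.065],1],
    [[0,0,0],[-0.048,0.013,0.087],1],
    [[0,0,0],[-0.048,0.013,0.087],1],
  ],
)

```text
time: 9.68
tool_pos: [0.5815, 0.0053, 0.0835]
tcp_rot: [2.145, 1.629, 0.435]
wrist_force: [-2.6, 0.7, -4.2]
width: 0.524
```

```bash
python3 st.py
```

```text
bed tcp [-0.      0.0008 -0.0017] w 44.6 F bed [-4.5  0.  -2.3] M bed [ 0.02  0.85 -0.12]
turn err deg [-0.02 -0.1   0.08] [0.58151205 0.00525068 0.08352973] 9.675
```

Call:
move_arm(
  deltas=[
    [[0,0,0],[-0.024,0.007,0.043],1],
    [[0,0,0],[-0.048,0.013,0.087],1],
    [[0,0,0],[-0.072,0.02,0.13],1],
    [[0,0,0],[-0.096,0.027,0.173],1],
    [[0,0,0],[-0.12,0.033,0.217],1],
    [[0,0,0],[-0.145,0.04,0.26],1],
    [[0,0,0],[-0.217,0.06,0.39],1],
    [[0,0,0],[-0.29,0.08,0.52],1],
    [[0,0,0],[-0.386,0.107,0.693],1],
    [[0,0,0],[-0.386,0.107,0.693],1],
  ],
)

```text
time: 10.92
tool_pos: [0.5446, 0.0165, 0.1562]
tcp_rot: [2.141, 1.626, 0.442]
wrist_force: [0.2, 0.2, -4.4]
width: 0.529
```

```bash
python3 st.py; python3 - <<'E'
from h import *
p,d=read_camera("side");cv2.imwrite("pics/s3.png",cv2.resize(p[100:370,240:560,::-1],None,fx=2,fy=2))
E
```

```text
bed tcp [0.0029 0.0018 0.0805] w 44.9 F bed [-2.1  0.3 -3.9] M bed [-0.01  0.55  0.01]
turn err deg [-0.05  0.25  0.02] [0.54460515 0.01650395 0.15621455] 10.925
```

View pics/s3.png

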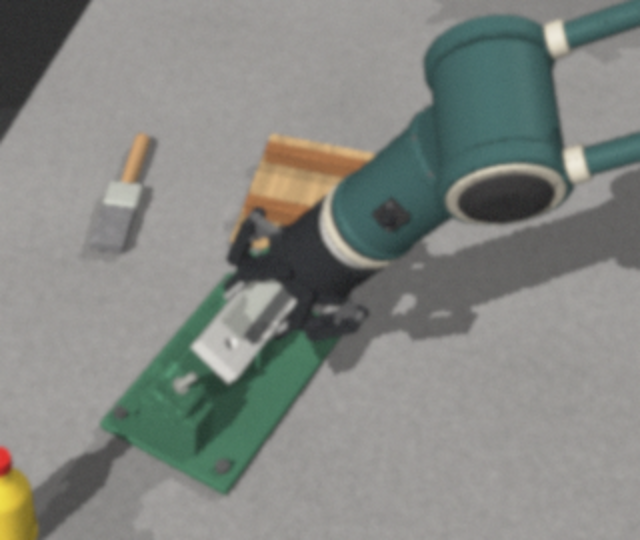

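Plate (245,330) is free of the pin (183,382). Work out the transfer.

```bash
python3 - <<'E'
from h import *
s=status.read_state();R=Rt.from_rotvec(s["tcp_rot"])
T=Rt.from_euler('z',.3,degrees=True)*Rt.from_rotvec([-2.2214,-2.2214,0])
print(((T*R.inv()).as_rotvec()/(np.pi/2)).round(4), (np.array([.549,-.319,.10])-s["tool_pos"]).round(4))
E
```

```text
[0.0436 0.3331 0.172 ] [ 0.0048 -0.3353 -0.0551]
```

Call:
move_arm(
  deltas=[
    [[0,0,0],[0,0,0.3],1],
    [[0,0,0],[0,0,0.6],1],
    [[0,0,0],[0.02,-0.2,0.8],1],
    [[0,0,0],[0.05,-0.5,0.8],1],
    [[0,0,0],[0.05,-0.9,0.8],1],
    [[0,0,0],[0.05,-1,0.8],1],
    [[0,0,0],[0.05,-1,0.8],1],
  ],
)

```text
time: 11.85
tool_pos: [0.548, -0.0851, 0.2322]
tcp_rot: [2.146, 1.627, 0.434]
wrist_force: [0.3, -0.7, -4.2]
width: 0.524
```

Call:
move_arm(
  deltas=[
    [[0.009,0.067,0.034],[0,-0.2,0],1],
    [[0.017,0.133,0.069],[0,-0.4,0],1],
    [[0.026,0.2,0.103],[0,-0.6,0],1],
    [[0.035,0.266,0.138],[0,-0.8,0],1],
    [[0.044,0.333,0.172],[0,-1,0],1],
    [[0.044,0.333,0.172],[0,-1,0],1],
    [[0.044,0.333,0.172],[0,-1,0],1],
  ],
)

```text
time: 12.72
tool_pos: [0.5488, -0.1832, 0.2325]
tcp_rot: [-2.214, -2.226, 0.004]
wrist_force: [0.1, 0.4, -4.1]
width: 0.528
```

Call:
move_arm(
  deltas=[
    [[0,0,0],[0,-0.3,-0.2],1],
    [[0,0,0],[0,-0.7,-0.5],1],
    [[0,0,0],[0,-1,-0.8],1],
    [[0,0,0],[0,-1,-0.8],1],
    [[0,0,0],[0,-1,-0.8],1],
  ],
)

```text
time: 13.35
tool_pos: [0.5486, -0.283, 0.1538]
tcp_rot: [-2.215, -2.227, 0.003]
wrist_force: [-0.0, -0.1, -4.1]
width: 0.528
```

```bash
cat > s2.py <<'E'
from h import *
s=status.read_state();R=Rt.from_rotvec(s["tcp_rot"])
T=Rt.from_euler('z',.3,degrees=True)*Rt.from_rotvec([-2.2214,-2.2214,0])
print("turn",((T*R.inv()).as_rotvec()/(np.pi/2)).round(4),"to go", (np.array([.549,-.319,.0194])-s["tool_pos"]).round(4),s["wrist_force"].round(1),s["torque"].round(2),s["width"]*85,s["time"])
E
python3 s2.py
python3 - <<'E'
from h import *
p,d=read_camera("side");cv2.imwrite("pics/s4.png",cv2.resize(p[60:330,240:560,::-1],None,fx=2,fy=2))
E
```

```text
turn [ 0.0003 -0.0013 -0.0001] to go [ 0.0004 -0.036  -0.1344] [-0.  -0.1 -4.1] [ 0.03 -0.02  0.03] 44.911548963133576 13.35
```

View pics/s4.png

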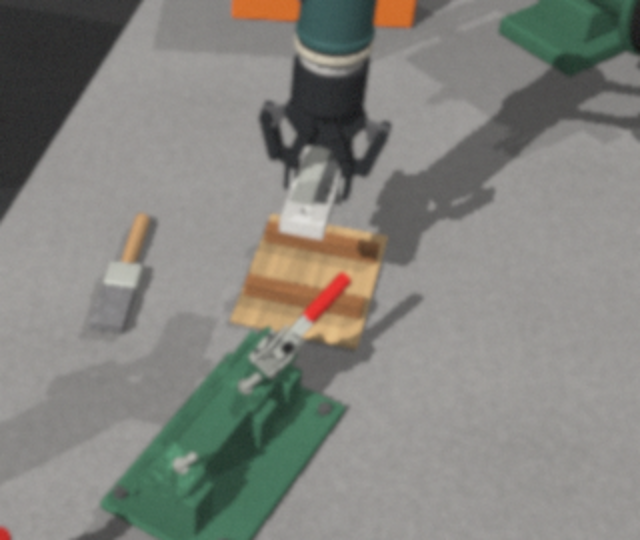

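Plate held level above the rack at (312,195); the handle (330,298) stands open. Lower now.

Call:
move_arm(
  deltas=[
    [[0,0,0],[0,-0.36,0],1],
    [[0,0,0],[0,-0.36,-0.2],1],
    [[0,0,0],[0,-0.36,-0.6],1],
    [[0,0,0],[0,-0.36,-0.9],1],
    [[0,0,0],[0,-0.36,-1],1],
    [[0,0,0],[0,-0.36,-1],1],
    [[0,0,0],[0,-0.36,-1],1],
  ],
)

```text
time: 14.28
tool_pos: [0.5501, -0.3205, 0.0553]
tcp_rot: [2.214, 2.226, -0.003]
wrist_force: [0.1, 0.2, -3.7]
width: 0.524
```

```bash
python3 s2.py
```

```text
turn [ 0.0016  0.     -0.0002] to go [-0.0011  0.0015 -0.0359] [ 0.1  0.2 -3.7] [ 0.03  0.05 -0.03] 44.5562077215687 14.275
```

Down 32 mm, then creep.

Call:
move_arm(
  deltas=[
    [[0,0,0],[-0.01,0.01,-0.1],1],
    [[0,0,0],[-0.01,0.01,-0.2],1],
    [[0,0,0],[-0.01,0.01,-0.27],1],
    [[0,0,0],[-0.01,0.01,-0.3],1],
    [[0,0,0],[-0.01,0.01,-0.31],1],
    [[0,0,0],[-0.01,0.01,-0.32],1],
    [[0,0,0],[-0.01,0.01,-0.32],1],
  ],
)

```text
time: 15.15
tool_pos: [0.5478, -0.3191, 0.0215]
tcp_rot: [-2.215, -2.226, 0.004]
wrist_force: [-0.6, -0.2, -4.9]
width: 0.526
```

```bash
python3 s2.py
```

```text
turn [ 0.0006 -0.0016  0.    ] to go [ 0.0012  0.0001 -0.0021] [-0.6 -0.2 -4.9] [0.01 0.01 0.  ] 44.69263319840429 15.15
```

Call:
move_arm(
  deltas=[
    [[0,0,0],[0.01,0,-0.006],1],
    [[0,0,0],[0.01,0,-0.012],1],
    [[0,0,0],[0.01,0,-0.018],1],
    [[0,0,0],[0.01,0,-0.024],1],
    [[0,0,0],[0.01,0,-0.024],1],
  ],
)

```text
time: 15.78
tool_pos: [0.5486, -0.319, 0.0191]
tcp_rot: [-2.214, -2.226, 0.004]
wrist_force: [-0.9, 0.2, -2.3]
width: 0.523
```

```bash
python3 s2.py
```

```text
turn [ 0.0005 -0.0018 -0.    ] to go [0.0004 0.     0.0003] [-0.9  0.2 -2.3] [ 0.08  0.08 -0.03] 44.483857382164445 15.775
```

Contact begins (-2.3 N against -4.2 N). A touch more, then release.

Call:
move_arm(
  deltas=[
    [[0,0,0],[0,0,-0.004],1],
    [[0,0,0],[0,0,-0.008],1],
    [[0,0,0],[0,0,-0.01],1],
    [[0,0,0],[0,0,-0.01],1],
  ],
  grip_force=40,
)

```text
time: 16.27
tool_pos: [0.5486, -0.319, 0.019]
tcp_rot: [-2.215, -2.226, 0.004]
wrist_force: [-4.5, 2.5, 6.1]
width: 0.524
```

```bash
python3 s2.py
```

```text
turn [ 0.0005 -0.0018  0.    ] to go [0.0004 0.     0.0004] [-4.5  2.5  6.1] [0.45 0.54 0.05] 44.57558681304556 16.275
```

Call:
move_arm(
  deltas=[
    [[0,0,0],[0,0,0.005],-0.1],
    [[0,0,0],[0,0,0.005],-0.2],
    [[0,0,0],[0,0,0.005],-0.4],
    [[0,0,0],[0,0,0.005],-0.8],
    [[0,0,0],[0,0,0.005],-0.8],
    [[0,0,0],[0,0,0.005],-0.8],
    [[0,0,0],[0,0,0.1],-0.8],
    [[0,0,0],[0,0,0.3],-0.8],
    [[0,0,0],[0,0,0.6],-0.8],
    [[0,0,0],[0,0,1],-0.8],
    [[0,0,0],[0,0,1],-0.8],
  ],
)

```text
time: 17.65
tool_pos: [0.5521, -0.3212, 0.1246]
tcp_rot: [2.209, 2.221, -0.0]
wrist_force: [0.3, 0.8, -0.9]
width: 0.897
```

Call:
move_arm(
  deltas=[
    [[0,0,0],[-0.3,0,0.4],-0.8],
    [[0,0,0],[-0.6,0,0.8],-0.8],
    [[0,0,0],[-0.6,0,1],-0.8],
    [[0,0,0],[-0.6,0,1],-0.8],
  ],
)

```text
time: 18.15
tool_pos: [0.49, -0.3198, 0.2203]
tcp_rot: [2.214, 2.225, -0.002]
wrist_force: [-0.1, -0.6, -0.4]
width: 0.899
```

```bash
python3 s2.py; python3 - <<'E'
from h import *
c=camera_info("wrist");p,d=read_camera("wrist");cv2.imwrite("pics/w5.png",p[:,:,::-1])
W,H=cloud("wrist",p,d,c);h,s,v=np.moveaxis(H,-1,0)
m=(W[...,2]>.042)&(W[...,2]<.053)&(abs(W[...,1]+.319)<.12)&(abs(W[...,0]-.549)<.06)
print("plate top",box(W,m))
w=(h>6)&(h<25)&(s>60)&(W[...,2]>.026)&(W[...,2]<.036)&(abs(W[...,1]+.32)<.15)&(W[...,0]<.66)
for a in (W[...,1]<-.318,W[...,1]>-.318): print("bearer",box(W,w&a))
for a in (W[...,1]<-.36,W[...,1]>-.28): print("end z",np.median(W[m&a][:,2]).round(4))
p,d=read_camera("scene");cv2.imwrite("pics/sc5.png",p[:,:,::-1])
B=Rt.from_euler('ZY',[np.radians(-15.5),-np.pi/6]).as_matrix();O=np.array([.5805,.0047,.085])
W,H=cloud("scene",p,d);L=(W-O)@B;h,s,v=np.moveaxis(H,-1,0)
r=((h<6)|(h>174))&(s>150)&(W[...,2]>.05)&(L[...,1]<-.1)&(L[...,1]>-.25);q=L[r];u=np.linalg.svd(q-q.mean(0))[2][0]
print("handle ang",np.arctan2(abs(u[1]),abs(u[2])),np.percentile(q,[2,98],0).round(3))
E
```

```text
turn [0.0022 0.0009 0.0002] to go [ 0.059   0.0008 -0.2009] [-0.1 -0.6 -0.4] [-0.02 -0.03  0.  ] 76.37663027715047 18.15
plate top (((550.1934204101562, -321.0865173339844), (46.55647659301758, 160.18679809570312), 0.2548418939113617), array([ 0.551 , -0.3102,  0.0489]), array([0.0464, 0.0489, 0.0528]), 7628)
bearer (((548.2784423828125, -372.1181945800781), (66.57689666748047, 135.38970947265625), 71.0887222290039), array([ 0.5244, -0.3685,  0.03  ]), array([0.0267, 0.03  , 0.0316]), 1403)
bearer (((549.0744018554688, -271.7508850097656), (136.4728240966797, 59.27977752685547), 16.965856552124023), array([ 0.5249, -0.2694,  0.0299]), array([0.0272, 0.0299, 0.0316]), 1892)
end z 0.0483
end z 0.0481
handle ang 1.145973014897271 [[ 0.002 -0.199  0.042]
 [ 0.012 -0.144  0.073]]
```

View pics/w5.png

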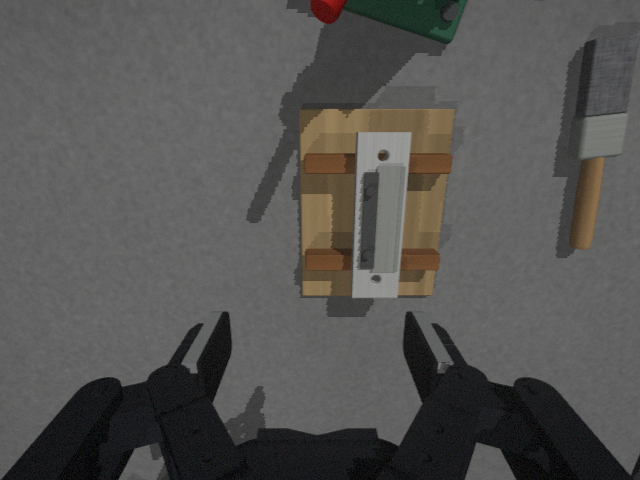

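View pics/sc5.png

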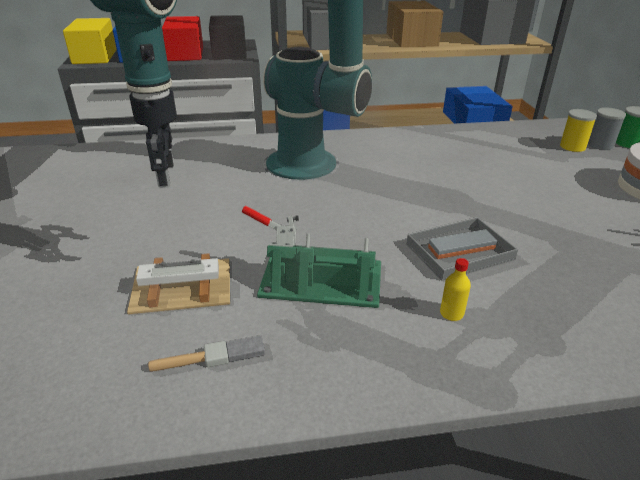

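The plate lies flat on both bearers with the knife up. It measures within about 2 mm of centre and both ends are at the same height. The handle is at about 1.15 rad, and the stone, bottle and brush look unmoved. Handing in.

```bash
python3 -c "
from workcell import order
print(order.finish_job())"
```

```text
the job is handed in; nothing more can be done
None
```

The job is done and handed in, with the robot clear of everything and about 18 s of the 54 s used.

- **Clamp:** I gripped the red handle and swung it outward to its stop, where the force rose to about 20 N. The last scene picture puts it at about 1.15 rad, and it stayed open. While I pushed, the angle worked out from the tool position read higher, up to 1.33 rad. I took that as arm flex and slip on the grip, because the camera agreed with 1.15.
- **Lift:** I lifted the plate straight along the pins. At the two points I checked, the tool was within 0.3° of the bed's tilt. The force there was about the plate's own weight (4 N), so nothing was jamming.
- **Placing:** The plate went down with about 10 N and was then released. The last wrist picture shows it knife side up on both bearers, with its ends level (48.3 and 48.1 mm). It is 1–2 mm from the rack centre and turned about 0.25°.
- **Disagreements:** The final camera check of the bearers was partly hidden by the plate, so the centring figure rests on the earlier rack measurement. In that measurement the cameras differed by up to 6 mm in y, and I used the wrist view.
- **Bystanders:** The stone, oil bottle and brush look unmoved in the last pictures. I judged this by eye and did not measure them.

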